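# Lever open the red glass-offcut box with the palette knife

## Robot

A 7-joint arm with a two-finger parallel gripper is mounted at the origin on the work surface. World frame = base frame: x ahead of the robot, y to its left, z up, the work surface at z = 0. Lengths are in m, angles in rad, forces in N, time in s.
With the tool pointing down it reaches from about 0.4 to 0.875 m from the base axis. Payload 19.3 kg.
Tool frame: the origin (TCP) lies midway between the tips of the shut fingers; the grasp point (between the pads) lies 19 mm behind it; z points along the fingers, y is the line along which they close (so a half turn about z gives the same grasp; the last joint's range is limited). The gripper opens to 85 mm and grips with 20 to 120 N. Pads are 22 mm wide; open, the fingers measure 114 mm over their backs; the gripper's body (76 mm by 85 mm) begins 54 mm behind the grasp point. The pads swing forward as they close: fully open they stand 13 mm farther back than shut.
Start: joints at [1.279, 0.521, -0.036, 1.599, 0.021, 1.021, -0.113], TCP at [0.137, -0.61, 0.231] pointing down, gripper open.
Joint ranges: [-2.91, 2.91], [-0.3, 2.13], [-1.5, 1.42], [0.17, 2.43], [-1.26, 4.41], [0.16, 1.93], [-2.52, 2.52]. Speed limits (rad/s): [1.89, 1.89, 2.39, 2.39, 3.01, 3.01, 3.01].

## Interface

Orientations are given as [roll, pitch, yaw] about the fixed x, y, z axes, in that order (R = Rz(yaw) Ry(pitch) Rx(roll)).
In Python, from workcell import * gives the robot as it stands. The module is installed in compiled form; this text tells all that it offers.
- The arm moves only by the tool play_rows, never from a script. Its argument "deltas" is a list of rows, each a list of 7 numbers: the shift along the tool's x, y, z in units of 500 mm (1.0 is 500 mm), then the turn, a rotation vector about the tool's x, y, z in units of 120 degrees (1.0 is 120 degrees), then the closure, from 0 (fully open) to 1 (shut). A call has 1 to 10 rows; each row is the pose to reach, as a shift and turn from the pose commanded when the call began, along the tool's axes at that moment; what a row does not reach only later rows make up. A row lasts 1/10 s, in which the tool goes at most 50 mm and 8.59 degrees, less where a joint would pass 70% of its speed; a pose out of reach is approached as far as the arm can. A call with a number of a shift or a turn outside -1 to 1 is refused whole. A call with a gripper value outside its range is refused whole. The fingers move at their own pace and stop on an object; "newtons" is the grip in N (left out, the last holds). Time passes only in rows, so rows that repeat a pose let the fingers close. It gives the time, the measured TCP pose, the force, the opening and the grip force at its end, in the units of the state.
- observe(): the state, without advancing time (a new reading comes with each control period).
- grab_frame(name): name is "scene" or "side" or "wrist"; returns the picture (400x640x3 uint8, red, green, blue); there is no depth.
- get_calibration(name): a dict with "fovy" (degrees; the focal length in pixels is half the picture's height over the tangent of half this angle, whatever the lens; pixels are square), "cx", "cy" (the principal point, pixels), "k1" (the pictures are not rectified: a ray, as slopes to the right and down, at radius r is drawn at 1 + k1 r^2 times it, then the intrinsics apply), "xyz" and "rotation" of the camera in the world. Camera axes: x right, y down, z forward; pixel columns grow to the right and rows downward; lengths in m; the calibration is good to about 2 mm. A picture is of the moment at which its call begins: read the wrist's pose just before it. get_calibration takes no time and is no camera call; for the wrist camera it gives the pose at the moment of the call.
- job_done(): hands the job in; it is judged then, once.
The state is a dict: "clock": time; "qpos": joint angles; "qd": joint speeds; "joint_efforts": joint torques, N m; "position": TCP position; "tool_rot": TCP orientation; "force": force on the tool from outside, world axes, zero at the start; "moment": the same for the moment, N m; "grip_width": finger opening in m; "finger_force": force on a finger pad.
Only numpy, scipy, OpenCV 4.12 (cv2) and the standard library are available. Lean on these libraries where they do the work, as an engineer would, in place of code of your own. Each camera call takes 0.05 s, during which the arm holds its last target. There are 200 camera calls.

## Task

Pick up the orange-handled palette knife from the green cutting mat, slip its blade under the front of the red-panelled box's lid and lever the lid up until it stands open by itself at 45 degrees or more. Touch the red box only with the knife, then lay the knife flat back on the mat and let go.

Things in the scene. Friction and masses are not known exactly. Their poses are not given: they have to be found in the camera images.
- knife: Loose palette knife lying on the green mat. Origin: centre of the handle's underside; x points from handle to blade, z up. Orange handle 100 long (x -50 to 50), 20 wide (y), 24 high (z 0 to 24), flat sides. Steel blade 24 wide, 3 thick, mid-plane at z = 14, running on to its square tip at x = 130. 110 g, balance point near x = 14.
- red_box: Wooden box with a red-panelled lid, fixed (the blue-panelled one like it does not open). Origin: centre of underside; front looks along -x, to the robot; z up. 110 deep (x -55 to 55), 130 wide (y), 70 high without lid. The 6 thick front wall has a blade notch under the lid: y -45 to 45, z 54 to 70; the space behind it is empty.
- red_lid (a joint): Angle of the red box's lid, rad: 0 closed, 1.57 upright, stop at 1.75. 8 thick, 130 wide; in the box frame its closed underside is at z = 70, hinge along y at x = 55, z = 70 (rear), front edge at x = -67, overhanging the box by 12. Stiff hinge: stays where left; lifting takes 2 to 3 N near the front.
- mat: Green cutting mat with a pale grid, fixed to the table, 300 (x) by 220 (y), 3 thick; origin: centre of its underside, z up.
Things that resemble listed ones, but are neither listed nor needed, are in the scene too. What is meant by the knife is not black, blue or turquoise, and is the larger of those in its own colour.

How it is judged:
On the way:
1. the knife is lifting the red lid (value of joint red_lid above 0.1 rad and contact force between knife and red_box above 0.2 N), for 0.1 s.
At the end, for the whole second after the job is handed in: The red lid stands still, open at least 45 degrees (0.77 rad); the knife lies flat (within 11 degrees, as it lay at the start) and still on the mat, the middle of its handle within the mat's outline, released (value of joint red_lid above 0.77 rad and x of knife in the frame of mat between -0.15 and 0.15 m and y of knife in the frame of mat between -0.11 and 0.11 m and z of knife in the frame of mat below 0.015 m and angle between knife's own z axis and vertical below 0.2 rad and linear speed of knife below 0.03 m/s and velocity of joint red_lid between -0.05 and 0.05 rad/s); the robot touches nothing.
It fails at once if the gripper or arm pushes on the red box or its lid (more than 2 N) (contact force between any of the fingers, the arm and red_box above 2 N).
It also fails if it takes over 58 s, if anything falls off the work surface, if the arm or the gripper's body presses on something with over 40 N, if the wrist force passes 120 N, or if a joint passes its speed limit or range.

## Working session

There is one attempt and no reset: what is moved stays moved. The work goes in short steps, Python scripts to look and compute and a tool call to move; the robot and the scene stay as the last step left them, time stands still between calls to the robot, and variables do not carry over. Pictures are saved under pics/ and viewed, at most 10 in all, crops included, and the job is handed in when it is done.

Besides the shell and the picture viewer there is one more tool, called as a command line: name --pt "numbers of a row" for each row, then --argument value for the rest. play_rows: Moves the arm, as the interface text tells. Its arguments: {"type":"object","properties":{"deltas":{"type":"array"},"newtons":{"type":"number"}},"required":["deltas"]}

```bash
mkdir -p pics; python3 - <<'E'
from workcell import *
import cv2
print(observe())
for n in ("scene","side"):
    cv2.imwrite(f"pics/{n}0.png",grab_frame(n)[:,:,::-1]); print(n,get_calibration(n))
E
```

```text
{'clock': 0.0, 'qpos': array([ 1.27880564,  0.52205543, -0.0363359 ,  1.60000037,  0.021192  ,
        1.02111828, -0.11278395]), 'qd': array([ 0.00047108, -0.0010298 , -0.00050078,  0.00097843, -0.00054068,
       -0.00011349, -0.00105285]), 'joint_efforts': array([-2.24570875e-03, -9.27116776e+01,  1.97837390e+00, -3.69929731e+01,
        1.76861859e-02,  8.23345792e-03, -7.50287427e-05]), 'position': array([ 0.13737925, -0.60935924,  0.23070257]), 'tool_rot': array([-3.14039828e+00,  7.51794253e-05,  2.21799869e-01]), 'force': array([ 0.00321086,  0.35444898, -0.25290132]), 'moment': array([-0.00223285, -0.02516454, -0.04245989]), 'finger_force': 0.0, 'grip_width': 0.0853153602139255}
scene {'fovy': 55.640666793865535, 'cx': 314.80098802171364, 'cy': 203.9609858556028, 'k1': -0.025203994954763293, 'xyz': array([1.06619035, 0.01931948, 0.83767063]), 'rotation': array([-2.4698427 , -0.00645277,  1.77959893])}
side {'fovy': 54.8561315303945, 'cx': 318.6930355649311, 'cy': 204.15034131927726, 'k1': -0.059699989472749, 'xyz': array([0.18102167, 0.65213107, 0.69077556]), 'rotation': array([-2.23621005,  0.02166336, -2.82213762])}
```

View pics/scene0.png

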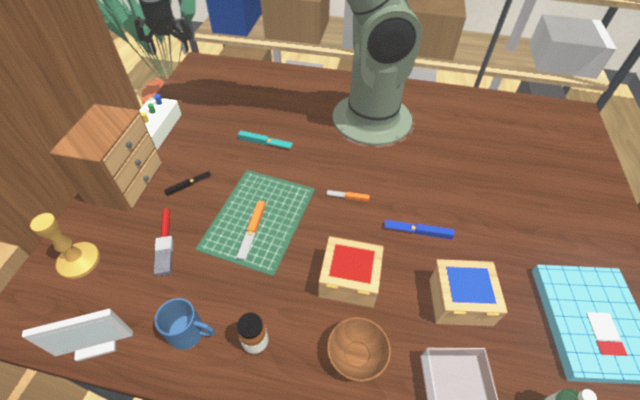

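View pics/side0.png

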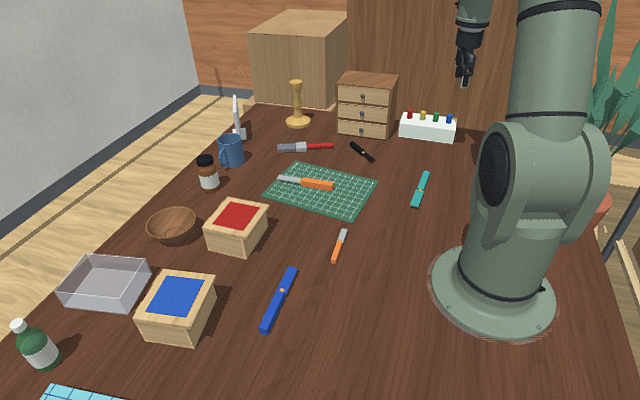

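```bash
cat > h.py <<'E'
import numpy as np, cv2
from scipy.spatial.transform import Rotation as R
from workcell import *
def cam(n):
    c=get_calibration(n); f=200/np.tan(np.radians(c["fovy"])/2)
    K=np.array([[f,0,c["cx"]],[0,f,c["cy"]],[0,0,1.]]); return K,np.array([c["k1"],0,0,0.]),np.array(c["xyz"]),R.from_euler("xyz",c["rotation"]).as_matrix()
def px2w(n,uv,z,C=None):
    K,d,t,M=C or cam(n); p=cv2.undistortPoints(np.array(uv,float).reshape(-1,1,2),K,d).reshape(-1,2)
    r=np.c_[p,np.ones(len(p))]@M.T; s=(np.broadcast_to(z,len(p))-t[2])/r[:,2]; return t+r*s[:,None]
def w2px(n,P,C=None):
    K,d,t,M=C or cam(n); q=(np.atleast_2d(P)-t)@M
    return cv2.projectPoints(q,np.zeros(3),np.zeros(3),K,d)[0].reshape(-1,2)
E
python3 - <<'E'
import cv2
a=cv2.imread("pics/scene0.png")[165:310,190:390]; b=cv2.imread("pics/side0.png")[155:260,200:390]
cv2.imwrite("pics/c1.png",cv2.resize(a,None,fx=4,fy=4,interpolation=cv2.INTER_CUBIC))
cv2.imwrite("pics/c2.png",cv2.resize(b,None,fx=4,fy=4,interpolation=cv2.INTER_CUBIC))
E
```

```text
(no output)
```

View pics/c1.png

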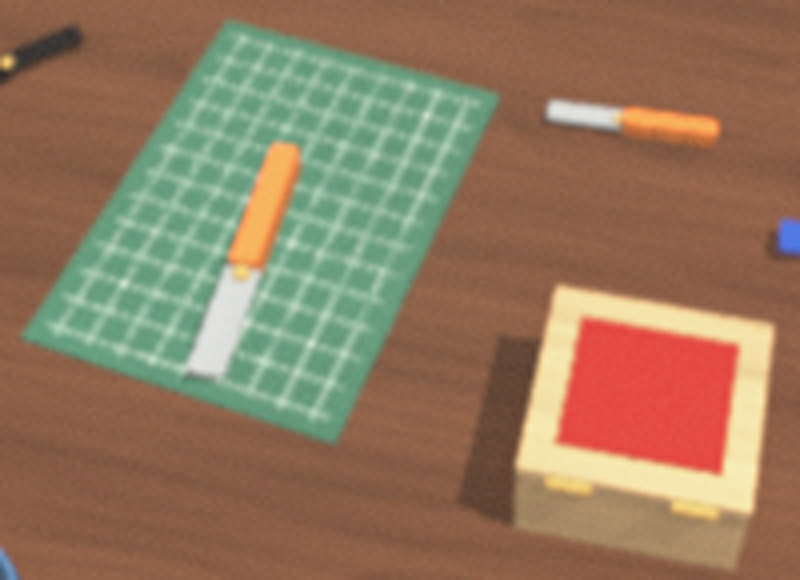

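View pics/c2.png

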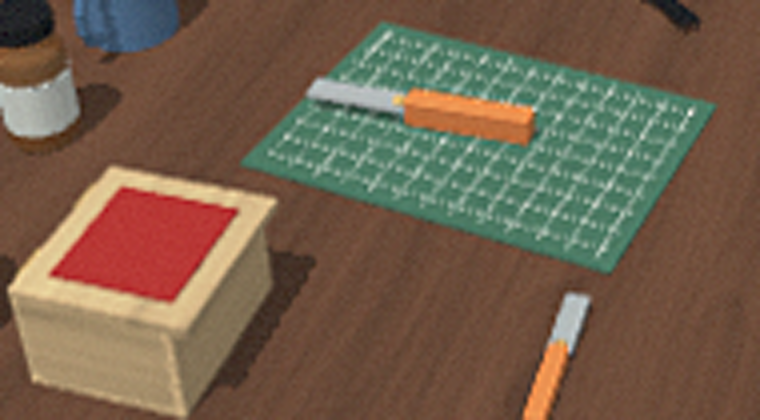

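c1: knife handle top from (286,146) to (246,266), blade tip (205,376); lid top corners (556,287),(775,325),(752,512),(516,470); mat corners (228,20),(499,95),(337,442),(23,337). c2: lid corners (110,167),(277,202),(187,332),(10,290); knife handle top (404,90),(534,108).

```bash
python3 - <<'E'
from h import *
np.set_printoptions(precision=4,suppress=True)
s=lambda L:(np.array(L,float)+.5)/4-.5+np.array([190,165])
d=lambda L:(np.array(L,float)+.5)/4-.5+np.array([200,155])
print("mat",px2w("scene",s([(228,20),(499,95),(337,442),(23,337)]),.003))
print("lid sc",px2w("scene",s([(556,287),(775,325),(752,512),(516,470)]),.078))
print("lid si",px2w("side",d([(277,202),(187,332),(10,290),(110,167)]),.078))
k=px2w("scene",s([(286,146),(246,266),(205,376)]),[.027,.027,.0185]);print("knife",k)
print("knife side top edges",px2w("side",d([(404,90),(534,108),(531,143),(402,123)]),[.027,.027,.003,.003]))
v=k[2]-k[0];print(np.degrees(np.arctan2(v[1],v[0])),np.linalg.norm(v[:2]))
print(get_calibration("wrist"))
E
```

```text
mat [[ 0.3296 -0.3424  0.003 ]
 [ 0.3594 -0.1262  0.003 ]
 [ 0.6549 -0.1648  0.003 ]
 [ 0.6254 -0.3826  0.003 ]]
lid sc [[ 0.5644 -0.0481  0.078 ]
 [ 0.5635  0.0832  0.078 ]
 [ 0.6853  0.0827  0.078 ]
 [ 0.6876 -0.0473  0.078 ]]
lid si [[ 0.5609 -0.0443  0.078 ]
 [ 0.5611  0.0839  0.078 ]
 [ 0.6821  0.0823  0.078 ]
 [ 0.6843 -0.0466  0.078 ]]
knife [[ 0.4561 -0.2553  0.027 ]
 [ 0.5572 -0.2514  0.027 ]
 [ 0.636  -0.2536  0.0185]]
knife side top edges [[ 0.5558 -0.2582  0.027 ]
 [ 0.4532 -0.2634  0.027 ]
 [ 0.452  -0.2514  0.003 ]
 [ 0.5549 -0.2481  0.003 ]]
0.551438212750771 0.17992188283488939
{'fovy': 60.64607908897122, 'cx': 319.5379918136796, 'cy': 197.02203531666447, 'k1': -0.00809983806889596, 'xyz': array([ 0.2039, -0.5945,  0.3746]), 'rotation': array([ 2.867 ,  0.002 , -1.3504])}
```

play_rows --pt "0.9 -0.51 0.1 0 0 0.0955 0" --pt "0.9 -0.51 0.1 0 0 0.0955 0" --pt "0.9 -0.51 0.1 0 0 0.0955 0" --pt "0.9 -0.51 0.1 0 0 0.0955 0" --pt "0.9 -0.51 0.1 0 0 0.0955 0" --pt "0.9 -0.51 0.1 0 0 0.0955 0" --pt "0.9 -0.51 0.1 0 0 0.0955 0" --pt "0.9 -0.51 0.1 0 0 0.0955 0" --pt "0.9 -0.51 0.1 0 0 0.0955 0" --pt "0.9 -0.51 0.1 0 0 0.0955 0"

```text
clock: 1.1
position: [0.5068, -0.2737, 0.1829]
tool_rot: [-3.142, 0.0, 0.022]
force: [0.2, -0.6, -0.1]
grip_width: 0.0856
finger_force: 0.0
```

```bash
python3 - <<'E'
from h import *
for _ in range(3): grab_frame("wrist")
print(observe()["position"],observe()["tool_rot"]); C=cam("wrist")
im=grab_frame("wrist"); cv2.imwrite("pics/w1.png",im[:,:,::-1]); print(get_calibration("wrist"))
g=np.array([[0.506,-.2535,.027],[.556,-.2535,.027],[.636,-.2535,.0185],[.456,-.2535,.027]]);print(w2px("wrist",g,C))
E
```

```text
[ 0.50760613 -0.2721178   0.18242495] [-3.14015221e+00  3.58049551e-04  2.71139175e-02]
{'fovy': 60.64607908897122, 'cx': 319.5379918136796, 'cy': 197.02203531666447, 'k1': -0.00809983806889596, 'xyz': array([ 0.57432565, -0.27269201,  0.32643951]), 'rotation': array([ 2.86598516e+00,  1.26414244e-03, -1.54812693e+00])}
[[299.34623277 180.80564312]
 [299.91595781 123.9988738 ]
 [301.53144001  23.89711171]
 [298.83256816 232.81905958]]
```

View pics/w1.png

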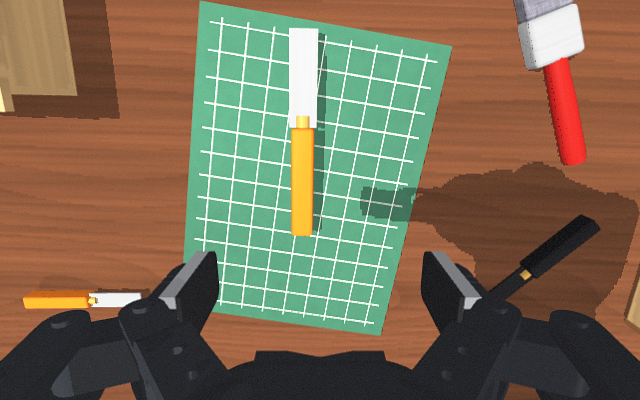

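The wrist view shows handle top from (302,235) to (302,128), blade tip at (304,28).

```bash
python3 - <<'E'
from h import *
print(px2w("wrist",[(302,234),(302.5,128),(304,28)],[.027,.027,.0185]))
o=observe();M=R.from_euler("xyz",o["tool_rot"])
p=np.array([.524,-.2560,.007]);print(M.inv().apply(p-o["position"])/.5,o["tool_rot"])
E
```

```text
[[ 0.45320449 -0.25858836  0.027     ]
 [ 0.5510781  -0.2581629   0.027     ]
 [ 0.63140919 -0.25822373  0.0185    ]]
[ 0.03710234 -0.03544482  0.35129711] [-3.14111655e+00  9.03894645e-04  2.41084564e-02]
```

play_rows --pt "0.032 -0.03 0.1 0 0 0.0105 0" --pt "0.032 -0.03 0.2 0 0 0.0105 0" --pt "0.032 -0.03 0.27 0 0 0.0105 0" --pt "0.032 -0.03 0.31 0 0 0.0105 0" --pt "0.032 -0.03 0.33 0 0 0.0105 0" --pt "0.032 -0.03 0.33 0 0 0.0105 0" --pt "0.032 -0.03 0.33 0 0 0.0105 0"

```text
clock: 2.0
position: [0.5215, -0.2608, 0.0193]
tool_rot: [3.141, -0.001, -0.001]
force: [0.7, -0.3, 0.1]
grip_width: 0.0853
finger_force: 0.0
```

play_rows --pt "0.002 -0.007 0.012 0 0 0 0" --pt "0.002 -0.007 0.022 0 0 0 0" --pt "0.002 -0.007 0.022 0 0 0 0.3" --pt "0.002 -0.007 0.022 0 0 0 0.7" --pt "0.002 -0.007 0.022 0 0 0 1" --pt "0.002 -0.007 0.022 0 0 0 1" --pt "0.002 -0.007 0.022 0 0 0 1" --pt "0.002 -0.007 0.022 0 0 0 1" --newtons 110

```text
clock: 2.8
position: [0.5224, -0.2566, 0.0077]
tool_rot: [3.141, -0.0, -0.0]
force: [-3.0, 0.8, 9.3]
grip_width: 0.0174
finger_force: 108.6
```

play_rows --pt "0 0 -0.01 0 0 0 1" --pt "0 0 -0.03 0 0 0 1" --pt "0 0 -0.06 0 0 0 1" --pt "0 0 -0.1 0 0 0 1" --pt "0 0 -0.14 0 0 0 1" --pt "0 0 -0.14 0 0 0 1" --pt "0 0 -0.14 0 0 0 1"

```text
clock: 3.5
position: [0.5225, -0.2566, 0.078]
tool_rot: [3.141, -0.001, -0.0]
force: [0.1, 0.5, -2.2]
grip_width: 0.0174
finger_force: 107.6
```

```bash
python3 - <<'E'
from h import *
o=observe();print(o["position"],o["tool_rot"],o["force"],o["grip_width"])
a=grab_frame("wrist"); b=grab_frame("side")
c=cv2.resize(b[110:250,200:400],(560,392),interpolation=cv2.INTER_CUBIC)
im=np.zeros((592,800,3),np.uint8); im[:200,:640]=a[:200]; im[200:592,:560]=c
cv2.imwrite("pics/g1.png",im[:,:,::-1])
p=o["position"]
# expected: handle bottom at tcp z -.0047
zb=p[2]-.0047
print(w2px("wrist",[[p[0]+.11,p[1]+s*.012,zb+.0155] for s in (-1,1)]),w2px("side",[[p[0]+.11,p[1],zb+.0155],[p[0]-.07,p[1],zb+.012]]))
E
```

```text
[ 0.52254557 -0.25663932  0.07803476] [ 3.14112718e+00 -1.21499361e-03 -4.15835850e-04] [ 0.08551772  0.46968971 -2.22986999] 0.017429800075190606
[[355.74635712 -29.13488402]
 [284.87581944 -28.97935037]] [[275.64555703 156.42219028]
 [332.706015   166.42513567]]
```

View pics/g1.png

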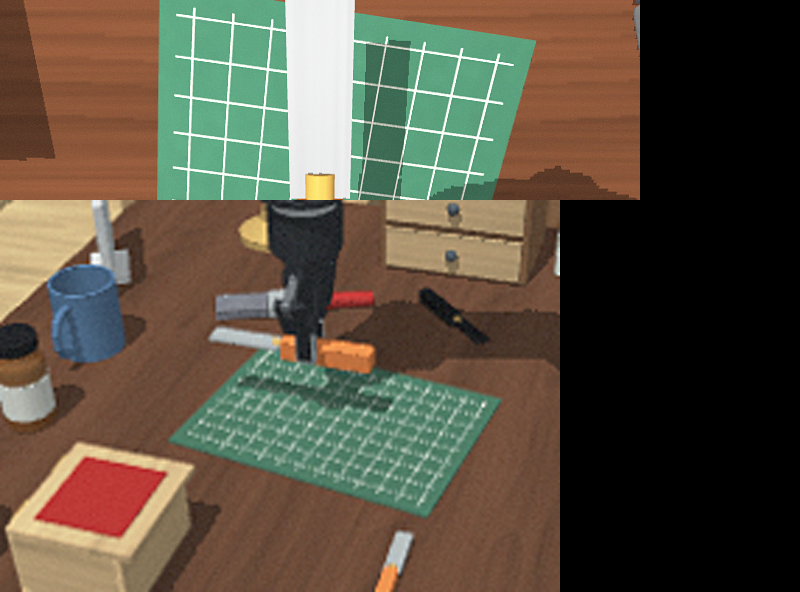

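play_rows --pt "-0.06 0 0 0 0 0 1" --pt "-0.14 -0.02 0 0 0 0 1" --pt "-0.2 -0.09 0 0 0 0 1" --pt "-0.205 -0.18 0 0 0 0 1" --pt "-0.205 -0.28 0 0 0 0 1" --pt "-0.205 -0.38 0 0 0 0 1" --pt "-0.205 -0.47 0.02 0 0 0 1" --pt "-0.205 -0.53 0.04 0 0 0 1" --pt "-0.205 -0.55 0.05 0 0 0 1" --pt "-0.205 -0.55 0.05 0 0 0 1"

```text
clock: 4.6
position: [0.4193, 0.0196, 0.0514]
tool_rot: [3.141, 0.002, 0.003]
force: [0.1, -0.9, -1.1]
grip_width: 0.0177
finger_force: 107.9
```

```bash
python3 - <<'E'
from h import *
for _ in range(4): a=grab_frame("wrist")
o=observe();print(o["position"],o["tool_rot"],o["force"],o["grip_width"])
b=grab_frame("side")
c=cv2.resize(b[130:310,190:400],(700,600),interpolation=cv2.INTER_CUBIC)
cv2.imwrite("pics/g2.png",c[:,:,::-1])
p=o["position"]
print((w2px("side",[[p[0]+.11,p[1]+.012,p[2]+.0108],[.5625,.083,.07],[.5745,.083,.054]])-[190,130])*600/180)
E
```

```text
[0.41990765 0.01716302 0.05236724] [ 3.14120517e+00  4.65399485e-05 -2.31949716e-03] [ 1.82629024 -0.07562689 -1.6979466 ] 0.017447678405250428
[[262.63009997 333.2461748 ]
 [188.35163954 365.8025179 ]
 [176.42728997 378.66697004]]
```

View pics/g2.png

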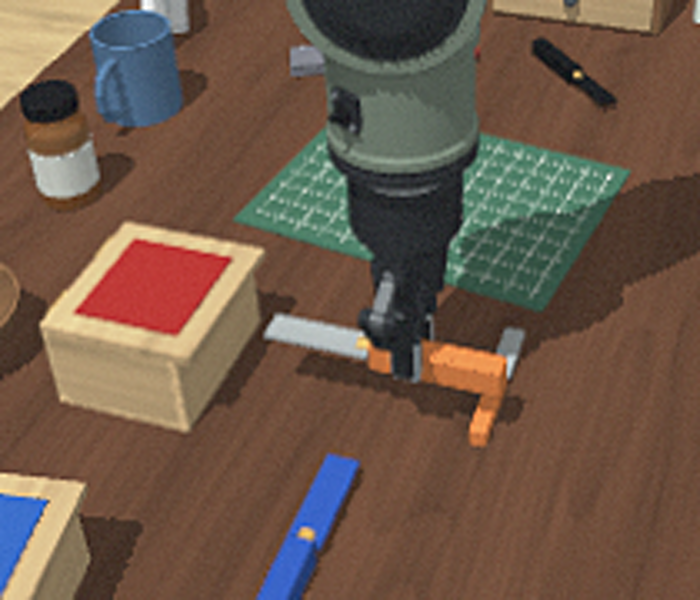

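Blade level at tip (264,337), prediction (263,333): good. Insert.

play_rows --pt "0.02 0 -0.002 0 0 0 1" --pt "0.04 0 -0.002 0 0 0 1" --pt "0.06 0 -0.002 0 0 0 1" --pt "0.075 0 -0.002 0 0 0 1" --pt "0.09 0 -0.002 0 0 0 1" --pt "0.1 0 -0.002 0 0 0 1" --pt "0.11 0 -0.002 0 0 0 1" --pt "0.11 0 -0.002 0 0 0 1"

```text
clock: 5.65
position: [0.4754, 0.0186, 0.0532]
tool_rot: [-3.142, -0.0, -0.0]
force: [0.9, -0.9, -1.1]
grip_width: 0.0177
finger_force: 107.9
```

play_rows --pt "0.015 0 0 0 0 0 1" --pt "0.03 0 0 0 0 0 1" --pt "0.04 0 0 0 0 0 1" --pt "0.04 0 -0.01 0 0 0 1" --pt "0.04 0 -0.02 0 0 0 1" --pt "0.04 0 -0.03 0 0 0 1" --pt "0.04 0 -0.04 0 0 0 1" --pt "0.04 0 -0.05 0 0 0 1" --pt "0.04 0 -0.05 0 0 0 1"

```text
clock: 6.55
position: [0.4949, 0.0185, 0.0789]
tool_rot: [-3.142, -0.001, -0.0]
force: [0.2, -0.8, -2.9]
grip_width: 0.0178
finger_force: 107.8
```

```bash
python3 - <<'E'
from h import *
b=grab_frame("side")
o=observe();print(o["position"],o["tool_rot"],o["force"],o["moment"],o["grip_width"])
c=cv2.resize(b[130:310,190:400],(700,600),interpolation=cv2.INTER_CUBIC)
cv2.imwrite("pics/g3.png",c[:,:,::-1])
E
```

```text
[0.49498289 0.01855553 0.0786368 ] [-3.14149977e+00 -6.09979968e-04 -1.88680518e-04] [-1.14138836 -0.1611874  -0.80066198] [-0.00250032  0.05411345 -0.01833482] 0.017266298419314752
```

View pics/g3.png

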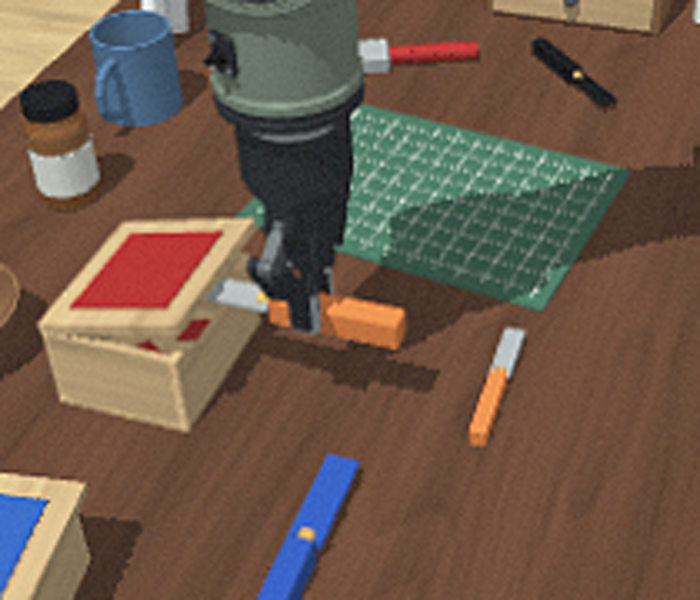

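Picture shows the lid raised about 0.2 rad by the blade at (240,293); the knife is steady in the grip. Continue along the arc.

play_rows --pt "0.006 0 -0.014 0 0 0 1" --pt "0.014 0 -0.028 0 0 0 1" --pt "0.022 0 -0.041 0 0 0 1" --pt "0.034 0 -0.058 0 0 0 1" --pt "0.046 0 -0.074 0 0 0 1" --pt "0.063 0 -0.087 0 0 0 1" --pt "0.08 0 -0.1 0 0 0 1" --pt "0.093 0 -0.106 0 0 0 1" --pt "0.106 0 -0.112 0 0 0 1" --pt "0.106 0 -0.112 0 0 0 1"

```text
clock: 7.6
position: [0.549, 0.0186, 0.1345]
tool_rot: [-3.141, -0.001, -0.0]
force: [-0.4, -0.6, -0.7]
grip_width: 0.0177
finger_force: 107.8
```

```bash
python3 - <<'E'
from h import *
b=grab_frame("side")
o=observe();print(o["position"],o["tool_rot"],o["force"],o["moment"],o["grip_width"])
c=cv2.resize(b[130:310,190:400],(700,600),interpolation=cv2.INTER_CUBIC)
cv2.imwrite("pics/g4.png",c[:,:,::-1])
E
```

```text
[0.54837953 0.0185089  0.1342021 ] [-3.14149041e+00 -6.31192659e-04 -3.84730070e-04] [ 0.05059663 -0.21832621 -0.18592338] [-0.00257021  0.02620667  0.01192463] 0.01769728087315592
```

View pics/g4.png

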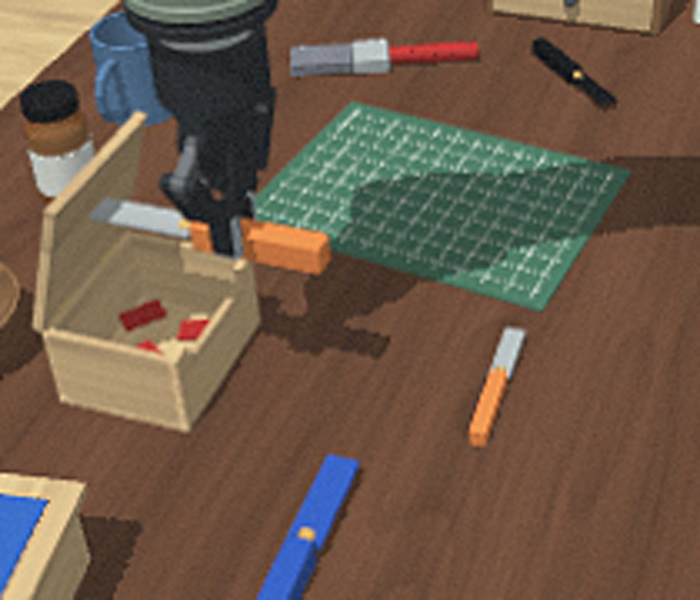

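The lid stands at about 70°, blade clear of the box. Retreat and return to the mat.

play_rows --pt "-0.03 0 0 0 0 0 1" --pt "-0.1 0 0 0 0 0 1" --pt "-0.18 0.02 0 0 0 0 1" --pt "-0.235 0.09 0 0 0 0 1" --pt "-0.24 0.18 0 0 0 0 1" --pt "-0.24 0.28 0 0 0 0 1" --pt "-0.22 0.38 0 0 0 0 1" --pt "-0.16 0.46 0 0 0 0 1" --pt "-0.1 0.53 0 0 0 0 1" --pt "-0.08 0.55 0 0 0 0 1"

```text
clock: 8.65
position: [0.5095, -0.2606, 0.134]
tool_rot: [3.14, -0.002, -0.004]
force: [-1.5, 0.3, -1.4]
grip_width: 0.0175
finger_force: 108.1
```

play_rows --pt "0 0 0.04 0 0 0 1" --pt "0 0 0.1 0 0 0 1" --pt "0 0 0.16 0 0 0 1" --pt "0 0 0.2 0 0 0 1" --pt "0 0 0.22 0 0 0 1" --pt "0 0 0.22 0 0 0 1" --pt "0 0 0.22 0 0 0 1"

```text
clock: 9.35
position: [0.5082, -0.2567, 0.0249]
tool_rot: [3.141, -0.001, -0.0]
force: [1.2, 0.0, -1.0]
grip_width: 0.0178
finger_force: 108.1
```

play_rows --pt "0 0 0.01 0 0 0 1" --pt "0 0 0.02 0 0 0 1" --pt "0 0 0.027 0 0 0 1" --pt "0 0 0.031 0 0 0 1" --pt "0 0 0.033 0 0 0 1" --pt "0 0 0.034 0 0 0 1" --pt "0 0 0.034 0 0 0 1"

```text
clock: 10.05
position: [0.5077, -0.2564, 0.0077]
tool_rot: [-3.142, 0.0, -0.0]
force: [-3.9, 1.4, 11.2]
grip_width: 0.018
finger_force: 109.9
```

play_rows --pt "0 0 0 0 0 0 0.75" --pt "0 0 0 0 0 0 0.65" --pt "0 0 0 0 0 0 0.5" --pt "0 0 0 0 0 0 0.3" --pt "0 0 0 0 0 0 0.1" --pt "0 0 0 0 0 0 0" --pt "0 0 0 0 0 0 0" --pt "0 0 0 0 0 0 0"

```text
clock: 10.85
position: [0.5078, -0.2565, 0.0072]
tool_rot: [-3.142, 0.0, -0.0]
force: [-0.1, -0.4, 0.3]
grip_width: 0.0854
finger_force: 0.0
```

play_rows --pt "0 0 -0.02 0 0 0 0" --pt "0 0 -0.08 0 0 0 0" --pt "0 0 -0.17 0 0 0 0" --pt "0 0 -0.26 0 0 0 0" --pt "0 0 -0.3 0 0 0 0" --pt "0 0 -0.3 0 0 0 0" --pt "0 0 -0.3 0 0 0 0" --pt "0 0 -0.3 0 0 0 0"

```text
clock: 11.65
position: [0.5073, -0.2562, 0.1565]
tool_rot: [-3.141, 0.001, -0.0]
force: [-0.2, 1.1, 0.6]
grip_width: 0.0855
finger_force: 0.0
```

```bash
python3 - <<'E'
from h import *
cv2.imwrite("pics/end.png",grab_frame("side")[:,:,::-1])
E
```

```text
(no output)
```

View pics/end.png

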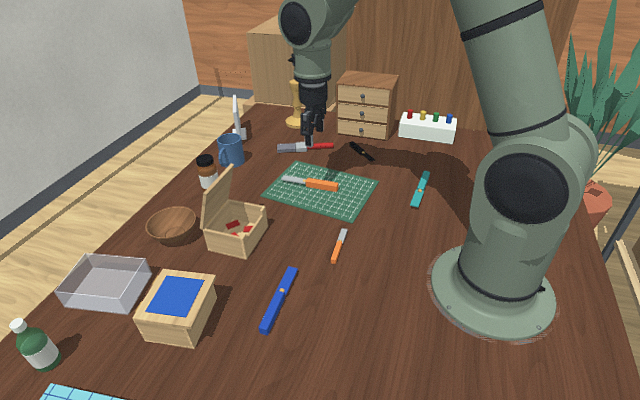

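The knife lies flat on the mat at (312,183), the lid stands open at (218,195), and the gripper is clear.

```bash
python3 -c "
from workcell import *
print(job_done())"
```

```text
the job is handed in; nothing more can be done
None
```

I levered the red lid open to roughly 70° with the knife, laid the knife flat back on the mat, released it and handed the job in; no verdict came back.

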